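# Clamp a serving board's edge strip with a pump clamp

## Robot

A 6-joint arm with a two-finger parallel gripper is mounted at the origin on a cart in front of the work surface, level with it; the furniture and walls round the work are solid. World frame = base frame: x ahead of the robot, y to its left, z up, the work surface at z = 0. Lengths are in m, angles in rad, forces in N, time in s.
With the tool pointing down it reaches from about 0.3 to 0.85 m from the base axis. Payload 4.2 kg.
Tool frame: the origin (TCP) lies at the very end of the fingers, on their centre line; the grasp point (between the pads) lies 19 mm behind it (ctrl.grip_depth is the distance from the TCP to the grasp point, in m); y points along the fingers, x is the direction in which the jaws open and shut, and the axes are right-handed (so a half turn about y gives the same grasp; the last joint's range is limited). The gripper opens to 91 mm and grips with 3 to 60 N. Pads are 32 mm wide; open, the fingers measure 118 mm over their backs; the gripper's body (76 mm by 178 mm) begins 60 mm behind the grasp point.
Start: joints at [-1.365, 0.32, 1.565, -0, 1.257, -0.02], TCP at [0.129, -0.56, 0.214] pointing down, gripper open.
Joint ranges: [-3.11, 3.11], [-0.84, 2.01], [0.21, 2.61], [-1.34, 4.49], [0.05, 2.63], [-2.56, 2.56]. Speed limits (rad/s): [2.57, 2.57, 3.14, 3.14, 3.14, 3.14].

## Interface

Orientations are given as a unit quaternion [w, x, y, z].
In Python, from station import ctrl, viewer, workorder gives the robot as it stands.
- The arm moves only by the tool apply_moves, never from a script. Its argument "targets" is a list that holds one entry, the list of rows, each a list of 7 numbers: the shift along the tool's x, y, z in m, then the turn, a rotation vector about the tool's x, y, z in degrees, then the finger opening in m, from 0 to 0.0912. A call has exactly 5 rows; each row is the pose to reach, as a shift and turn from the pose commanded when the call began, along the tool's axes at that moment; what a row does not reach only later rows make up. A row lasts 1/8 s, in which the tool goes at most 62.5 mm and 10.7 degrees, less where a joint would pass 70% of its speed; a pose out of reach is approached as far as the arm can. A call with a gripper value outside its range is refused whole. The fingers move at their own pace and stop on an object; "force" is the grip in N (left out, the last holds). Time passes only in rows, so rows that repeat a pose let the fingers close, or fill a call up. It gives the time, the measured TCP pose, the force and the opening at its end, in the units of the state.
- ctrl.get_obs(): the state, without advancing time (a new reading comes with each control period).
- viewer.camera(name): name is "side" or "top"; returns (picture, depth): 384x512x3 uint8, red, green, blue; 384x512 float32, m along the optical axis (not along the pixel's ray), 0 where there is no reading.
- viewer.get_calibration(name): a dict with "vfov" (degrees; the focal length in pixels is half the picture's height over the tangent of half this angle, whatever the lens; pixels are square), "cx", "cy" (the principal point, pixels), "R" (3x3) and "t" (3): a world point X has camera coordinates R X + t. Camera axes: x right, y down, z forward; pixel columns grow to the right and rows downward; lengths in m; the calibration is good to about 2 mm. A picture is of the moment at which its call begins. get_calibration takes no time and is no camera call.
- workorder.job_done(): hands the job in, once; it reports no verdict.
The state is a dict: "time_s": time; "joints": joint angles; "joint_vel": joint speeds; "tau": joint torques, N m; "tcp_pos": TCP position; "eef_rot": TCP orientation; "ft_force": force on the tool from outside, world axes, zero at the start; "torque": the same for the moment, N m; "grip_width": opening from 0.0 (shut) to 1.0 (fully open).
Only numpy, scipy, OpenCV 4.12 (cv2) and the standard library are available. Lean on these libraries where they do the work, as an engineer would, in place of code of your own. Each camera call takes 0.05 s, during which the arm holds its last target.

## Task

The small serving board lies in the clamping jig against the fence; stand its loose wooden edge strip, upright as it is now, on the jig's base plate flush against the board's bare edge (the one facing the jaw), centred along it, and let go of it. Then squeeze and release the clamp's trigger again and again, working the jaw by the trigger only and never by hand, until the sprung pad presses on the strip and is pushed in clearly but gently: about 7 mm is right, and pushing it in by 15 mm or more would crush the wood. Finish while still holding the trigger squeezed with the pad pressing, and leave the other things on the worktop where they are.

Things in the scene. Friction and masses are not known exactly. Their poses are not given: they have to be found in the camera images.
- jig: Fixed clamping jig: aluminium base plate 304 x 120 mm, top at z = 6 mm. Origin at worktop level on the clamp's line; x = the way the jaw advances, y across. Along x: black fixed grip post (-121 to -103 mm, top z = 125), grey trigger (-77 to -65, released) on a black head (-124 to -45, top z = 56, 40 wide), jaw, strip's place, board, fence (face at 161, top z = 36).
- grip_point (a point): Centre of the fixed grip (18 mm thick along the jig's x, 26 mm wide), at z = 100 mm, 112 mm behind the jig's origin (jig x = -112 mm); axes as the jig's.
- trigger_point (a point): Centre of the trigger blade (grey upright blade 12 mm thick along jig x, 26 mm wide, z = 65 to 125 mm) at z = 100 mm. Released it is at jig x = -71 mm, 41 mm in front of the grip's centre; the outer faces of grip and blade are then 56 mm apart, 40 mm when fully squeezed.
- trigger (a joint): Trigger hinge, rad: 0 released, 0.288 squeezed to its stop; pivot at jig x = -71, z = 45 mm. The blade moves toward the fixed grip (16 mm at z = 100 mm) against a spring; takes 4 to 14 N there. A ratchet drives the bar on while it is squeezed (37.5 mm per rad, after up to 5 mm of play); released, the bar stays. A full stroke and release gains about 10 mm.
- clamp_bar (a joint): How far the toothed bar with the jaw has advanced from its rearmost place, m (0 to 0.075); starts between 0 and 0.02, held by 7 N of friction.
- pad (a joint): How far the sprung pad on the front of the jaw is pushed in, m: 0 free, 0.018 its stop; 0.4 N per mm. It reads the clamping pressure.
- pad_face (a point): Middle of the pad's front face, at z = 21 mm. Pad 50 mm wide, z 8 to 34 mm, plain dark rubber; it points along the jig's +x. With the pad free it lies at jig x = -6 mm + clamp_bar.
- jaw: The jaw: toothed steel bar (z 12 to 25 mm) through the head, with a dark steel plate on its front end, 50 mm wide, z 8 to 34 mm, plate's front face 26 mm behind the face of the free pad. Its origin moves with the bar and has no visible mark.
- board: Small wooden serving board, 90 (x) x 120 (y) x 18 mm, loose, lying on the base plate (top at z = 24 mm) with its +x edge within about 2 mm of the fence. Origin in the middle of its underside; its bare edge, where the strip belongs, is its -x edge 45 mm from the origin; x and y as the jig's.
- strip_center (a point): Centre of the loose edge strip, a plain wooden bar 20 mm thick (x) x 120 mm long (y) x 52 mm tall (z) standing on its long narrow side on the worktop at the start (centre 26 mm up); 0.08 to 0.17 kg; both sides and both ends alike. On the base plate and flush to the board its centre lies 55 mm from the board's origin on the -x side, at z = 32 mm.
- strip: The same edge strip (axes as for its centre); origin in the middle of its underside.
- trigger_blade: The grey trigger blade, where the fingers press (see trigger_point); this origin is at the pivot.
- garlic: Bystander: garlic bulb, 50 mm.
- lemon: Bystander: lemon, 72 x 55 x 56 mm.
- teaspoon: Bystander: teaspoon, 132 mm long, lying.
- pen: Bystander: ballpoint pen, 145 mm long, lying.
- egg_timer: Bystander: round kitchen timer, 63 mm wide, 67 mm tall.
- spice_jar: Bystander: spice jar, 42 mm wide, 106 mm tall.

How it is judged:
By the outcome, as a careful person would: the job done as asked, in the order asked, and still so for the second after the job is handed in, while the arm keeps its last pose, push and grip.
It also fails if it takes over 69 s, if anything falls off the work surface, if the arm or the gripper's body presses on something with over 40 N, if the wrist force passes 120 N, or if a joint passes its speed limit or range.

## Working session

There is one attempt and no reset: what is moved stays moved. The work goes in short steps, Python scripts to look and compute and a tool call to move; the robot and the scene stay as the last step left them, time stands still between calls to the robot, and variables do not carry over. Pictures are saved under pics/ and viewed, and the job is handed in when it is done.

Besides the shell and the picture viewer there is one more tool, called after ">>>" by a JSON object that holds its "method" and its "body". apply_moves: Moves the arm, as the interface text tells. Its arguments: {"type":"object","properties":{"targets":{"type":"array","items":{"type":"array","items":{"type":"array","items":{"type":"number"}}}},"force":{"type":"number"}},"required":["targets"]}

```bash
mkdir -p pics; ls; python3 - <<'E'
from station import ctrl, viewer, workorder
import cv2,numpy as np
print(ctrl.get_obs())
for n in ("side","top"):
    p,d=viewer.camera(n); c=viewer.get_calibration(n); print(n,c)
    np.savez(f"pics/{n}0.npz",p=p,d=d)
    cv2.imwrite(f"pics/{n}0.png",cv2.resize(p[:,:,::-1],(800,600),interpolation=cv2.INTER_CUBIC))
E
```

```text
pics
{'time_s': 0.0, 'joints': array([-1.36500873e+00,  3.20312702e-01,  1.56568728e+00, -4.86038877e-05,
        1.25737187e+00, -1.99986503e-02]), 'joint_vel': array([ 0.00065891,  0.00047296, -0.000522  , -0.00195738, -0.00065764,
       -0.00112157]), 'tau': array([ 2.38963323e-03, -4.12458086e+01, -2.31976891e+01,  7.30707217e-02,
        4.59640310e-02, -1.34986253e-04]), 'tcp_pos': array([ 0.12861044, -0.55991647,  0.21310512]), 'eef_rot': array([ 0.55353604, -0.55275795,  0.44098068, -0.43999152]), 'ft_force': array([ 0.56862698, -0.17132423,  0.45152864]), 'torque': array([-0.03645733, -0.02171042,  0.00181274]), 'grip_width': 0.9988972716996899}
side {'vfov': 53.6237014917447, 'cx': 254.66116208483453, 'cy': 195.23179948839095, 'R': array([[-0.96261492, -0.27081589,  0.00559205],
       [-0.18825902,  0.65403792, -0.73266155],
       [ 0.19475898, -0.70632369, -0.68057019]]), 't': array([0.46227539, 0.33389218, 0.61127586])}
top {'vfov': 48.423537648130996, 'cx': 262.13495114659446, 'cy': 191.47550604992242, 'R': array([[-0.01730663, -0.99984852, -0.00184722],
       [-0.98490562,  0.01736615, -0.17221887],
       [ 0.17222486, -0.00116119, -0.98505698]]), 't': array([-0.25933982,  0.54721719,  1.02651721])}
```

View pics/side0.png

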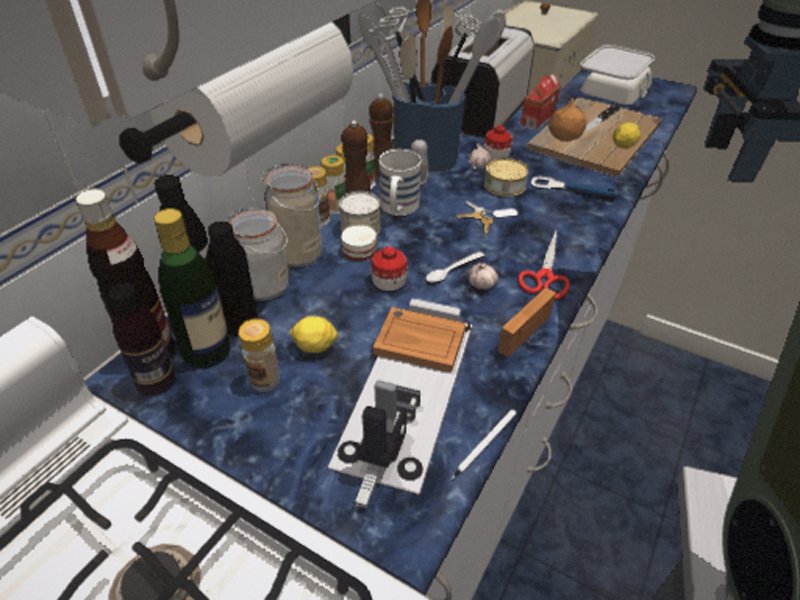

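View pics/top0.png

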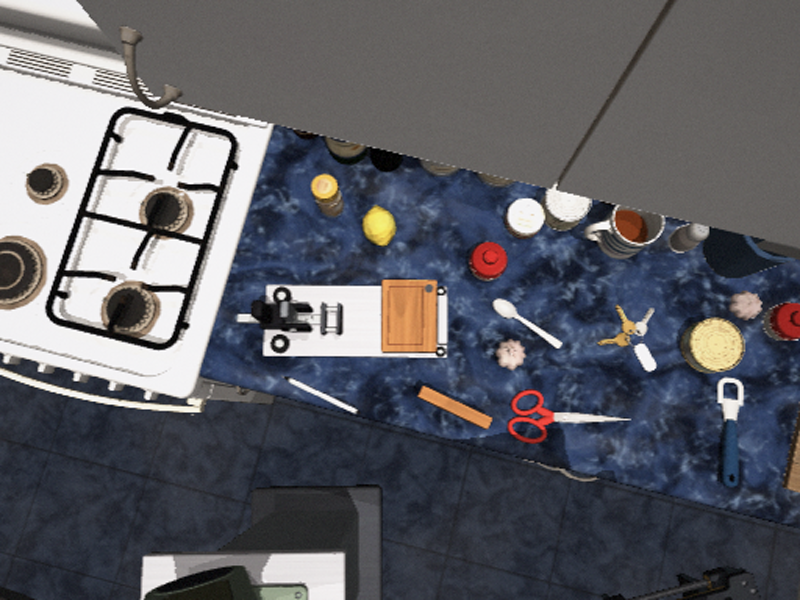

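```bash
cat > h.py <<'E'
import numpy as np,cv2
from station import viewer
def load(n,k): 
    z=np.load(f"pics/{n}{k}.npz"); return z['p'],z['d']
def grab(n,k):
    p,d=viewer.camera(n); np.savez(f"pics/{n}{k}.npz",p=p,d=d); return p,d
def f(c): return 192/np.tan(np.radians(c['vfov']/2))
def pts(n,d):
    c=viewer.get_calibration(n); F=f(c); v,u=np.mgrid[:384,:512]
    X=np.stack([(u-c['cx'])/F*d,(v-c['cy'])/F*d,d],-1)
    return (X-c['t'])@c['R']
def ray(n,u,v,z):
    c=viewer.get_calibration(n); F=f(c)
    r=c['R'].T@np.array([(u-c['cx'])/F,(v-c['cy'])/F,1]); o=-c['R'].T@c['t']
    return o+r*(z-o[2])/r[2]
def proj(n,P):
    c=viewer.get_calibration(n);F=f(c); q=c['R']@np.asarray(P)+c['t']; return F*q[0]/q[2]+c['cx'],F*q[1]/q[2]+c['cy']
def crop(p,u0,v0,u1,v1,s,out):
    cv2.imwrite(out,cv2.resize(p[v0:v1,u0:u1,::-1],None,fx=s,fy=s,interpolation=cv2.INTER_CUBIC))
E
python3 - <<'E'
from h import *
p,d=load('top',0); crop(p,140,165,340,290,4,'pics/c1.png')
p,d=load('side',0); crop(p,200,180,350,325,4,'pics/c2.png')
E
```

```text
(no output)
```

View pics/c1.png

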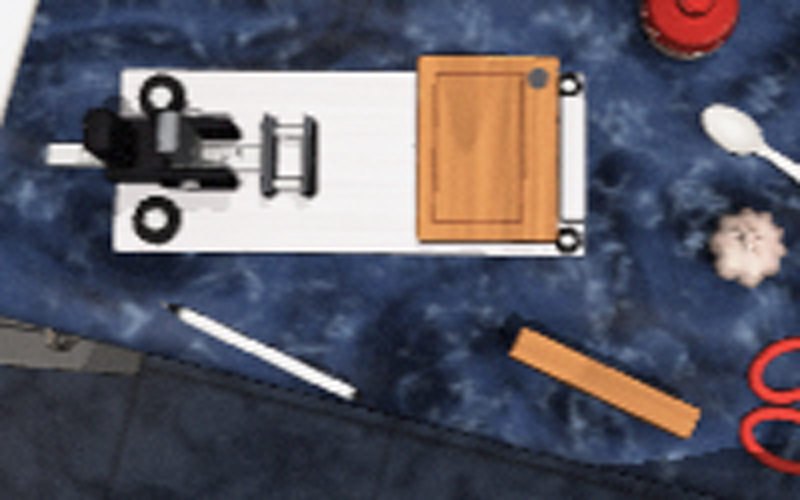

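View pics/c2.png

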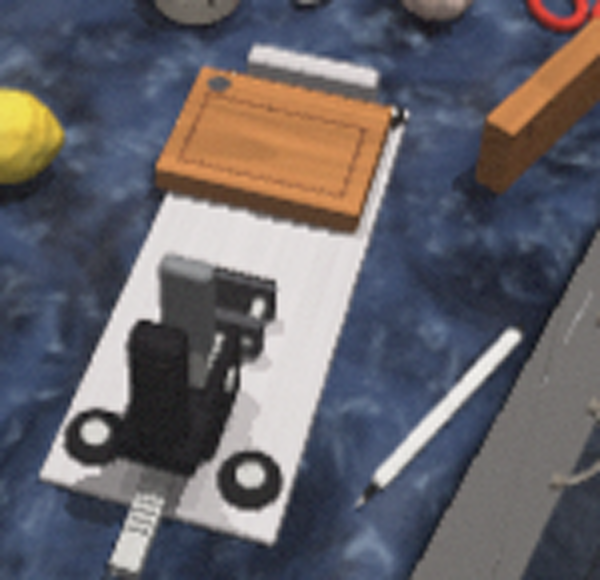

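```bash
python3 - <<'E'
from h import *
for n in('top','side'):
    p,d=load(n,0); P=pts(n,d); hsv=cv2.cvtColor(p,cv2.COLOR_RGB2HSV)
    m=(hsv[...,0]>5)&(hsv[...,0]<20)&(hsv[...,1]>110)&(d>0)
    for nm,zl,zh in(('strip',.043,.062),('board',.017,.03)):
        mm=m&(P[...,2]>zl)&(P[...,2]<zh)
        if n=='top': w=np.zeros_like(m);w[175:280,235:325]=1
        else: w=np.zeros_like(m);w[180:240,230:360]=1
        mm&=w.astype(bool)
        nl,L,S,_=cv2.connectedComponentsWithStats(mm.astype(np.uint8)); i=1+S[1:,4].argmax(); mm=L==i
        Q=P[mm]; print(n,nm,mm.sum(),Q.mean(0),np.median(Q[:,2]),cv2.minAreaRect((Q[:,:2]*1000).astype(np.float32)))
        # image-based rect using assumed z
        uv=np.argwhere(mm)[:,::-1]; z=.052 if nm=='strip' else .024
        W=np.array([ray(n,u,v,z)[:2]*1000 for u,v in uv],np.float32); print('   planar',W.mean(0),cv2.minAreaRect(W))
# base plate corners from top crop c1: pixel=crop/4+(140,165)
for a,b in((121,70),(113,251),(585,255)):
    print('base',ray('top',(a+.5)/4-.5+140,(b+.5)/4-.5+165,.006)*1000)
for a,b in((40,478),(275,545)):
    print('base side',ray('side',(a+.5)/4-.5+200,(b+.5)/4-.5+180,.006)*1000)
p,d=load('top',0);P=pts('top',d)
# trigger, grip tops
m=(P[...,2]>.115)&(P[...,2]<.135);w=np.zeros_like(m);w[180:220,150:200]=1;m&=w
print('trig/grip',m.sum());
for (v,u) in np.argwhere(m)[::3]: print((P[v,u]*1000).round(),p[v,u],end=' ')
m=np.zeros_like(m);m[175:225,170:230]=1
E
```

```text
top strip 403 [ 0.37054409 -0.33633224  0.05169366] 0.0516454120549029 ((370.63824462890625, -336.3683776855469), (118.45450592041016, 19.86366844177246), 63.46533966064453)
   planar [ 370.54248 -336.30917] ((370.5854797363281, -336.2244873046875), (118.24541473388672, 19.812007904052734), 63.645957946777344)
top board 1587 [ 0.519642   -0.26715007  0.02381165] 0.02389213348253911 ((520.7473754882812, -267.1617126464844), (89.3865966796875, 119.3736343383789), 88.3480224609375)
   planar [ 519.6144  -267.15103] ((520.1114501953125, -267.00286865234375), (89.16180419921875, 119.13955688476562), 88.61864471435547)
side strip 356 [ 0.37225915 -0.33125345  0.05019351] 0.05077632486152131 ((371.3179931640625, -336.5931396484375), (122.91221618652344, 20.23848533630371), 64.24052429199219)
   planar [ 372.30942 -329.29013] ((371.8692321777344, -331.003173828125), (126.94298553466797, 22.64126205444336), 65.03803253173828)
side board 1493 [ 0.51994503 -0.26265955  0.02298668] 0.02313466466981091 ((521.8601684570312, -267.9450378417969), (95.94815826416016, 119.62850952148438), 88.37026977539062)Traceback (most recent call last):
  File "<stdin>", line 14, in <module>
  File "h.py", line 13, in ray
    c=viewer.get_calibration(n); F=f(c)
ValueError: time passes only in moves, steps and waits
```

```bash
cat > fix.py <<'E'
import re
s=open('h.py').read()
s=s.replace("def load","import functools\n@functools.lru_cache(None)\ndef cal(n): return viewer.get_calibration(n)\ndef load",1)
s=s.replace("c=viewer.get_calibration(n)","c=cal(n)")
open('h.py','w').write(s)
E
sed -i 's/def cal(n): return cal(n)/x/' h.py; python3 fix.py; sed -i '/^def cal/,/^def load/{s/return cal(n)$/return viewer.get_calibration(n)/}' h.py; grep -n "cal" h.py
python3 - <<'E'
from h import *
for a,b in((121,70),(113,251),(585,255),(587,72)):
    print('base',(ray('top',(a+.5)/4-.5+140,(b+.5)/4-.5+165,.006)*1000).round(1))
for a,b in((40,478),(275,545)):
    print('base side',(ray('side',(a+.5)/4-.5+200,(b+.5)/4-.5+180,.006)*1000).round(1))
for n,wn in(('top',(175,230,140,300)),('side',(180,330,200,310))):
    p,d=load(n,0);P=pts(n,d);w=np.zeros(d.shape,bool);w[wn[0]:wn[1],wn[2]:wn[3]]=1
    g=p.astype(int); white=(g.min(-1)>150)
    m=w&white&(abs(P[...,2]-.006)<.006)
    Q=P[m];print(n,'base',m.sum(),np.median(Q[:,2]),cv2.minAreaRect((Q[:,:2]*1000).astype(np.float32)))
    m=w&(P[...,2]>.115)&(P[...,2]<.135)
    Q=P[m];C=g[m]
    for nm,s in(('grip',C.sum(1)<150),('trig',C.sum(1)>=200)):
        print(n,nm,s.sum(),Q[s].mean(0).round(4),Q[s].min(0).round(4),Q[s].max(0).round(4))
    # dark jaw parts z .028-.04 
    m=w&(P[...,2]>.028)&(P[...,2]<.038)&(P[...,1]>-.30)
    Q=P[m]; 
    for q,c in list(zip(Q,g[m]))[::6]: print((q*1000).round().astype(int),c.sum(),end=';')
    print()
E
```

```text
5:def cal(n): return viewer.get_calibration(n)
12:    c=cal(n); F=f(c); v,u=np.mgrid[:384,:512]
16:    c=cal(n); F=f(c)
20:    c=cal(n);F=f(c); q=c['R']@np.asarray(P)+c['t']; return F*q[0]/q[2]+c['cx'],F*q[1]/q[2]+c['cy']
base [579.  -27.3   6. ]
base [460.2 -24.5   6. ]
base [ 452.3 -328.3    6. ]
base [ 572.2 -332.9    6. ]
base side [579.2 -27.8   6. ]
base side [460.4 -24.5   6. ]
top base 2506 0.0057873258239025185 ((518.6701049804688, -136.3540802001953), (388.8165588378906, 132.99005126953125), 85.17107391357422)
top grip 95 [ 0.5191 -0.0457  0.1225] [ 0.5058 -0.0878  0.1151] [ 0.5324 -0.0319  0.1276]
top trig 49 [ 0.5185 -0.0819  0.1236] [ 0.5076 -0.0875  0.1189] [ 0.5294 -0.0768  0.1288]
[ 578 -277   29] 479;[ 565 -295   28] 304;[ 541 -131   34] 432;[ 538 -129   34] 269;[ 537 -266   28] 477;[ 535 -156   33] 85;[ 533 -154   34] 276;[531 -93  36] 46;[ 531 -128   33] 242;[ 528 -131   34] 149;[ 525 -131   35] 148;[ 523 -131   35] 135;[ 520 -129   36] 247;[ 518 -129   34] 250;[ 515 -128   32] 236;[ 513 -126   35] 274;[ 511 -276   29] 422;[ 510 -154   34] 163;[ 507 -131   34] 155;
[... 527 characters left out ...]
7 -235   36] 383;[ 640 -224   36] 472;[ 644 -215   37] 387;[ 644 -213   35] 340;[ 647 -209   36] 369;[ 657 -203   35] 377;[ 645 -211   31] 280;[ 655 -200   36] 350;[ 643 -211   28] 234;[ 654 -201   32] 346;[ 659 -197   31] 299;[ 661 -194   30] 268;[ 523 -152   34] 292;[ 524 -150   33] 189;[ 512 -153   33] 258;[ 522 -149   32] 143;[ 509 -152   33] 255;[ 497 -155   33] 205;[ 511 -150   32] 148;[ 497 -153   32] 295;[ 502 -149   32] 141;[ 502 -148   30] 164;[ 516 -130   34] 243;[ 508 -131   32] 249;[ 507 -127   34] 277;[ 515 -125   31] 178;[ 503 -126   33] 274;[ 513 -124   29] 147;[ 500 -124   34] 242;[ 500 -124   31] 144;[ 500 -100   35] 103;[500 -80  35] 112;[500 -66  35] 91;[539 -30  38] 231;
```

```bash
cat >> h.py <<'E'
from scipy.spatial.transform import Rotation as Ro
def rot(o): q=o['eef_rot']; return Ro.from_quat([q[1],q[2],q[3],q[0]])
def tgt(psi): # jaw axis angle deg, tool y down
    x=np.array([np.cos(np.radians(psi)),np.sin(np.radians(psi)),0]); y=np.array([0,0,-1.]); return Ro.from_matrix(np.stack([x,y,np.cross(x,y)],1))
def row(o,pos,psi):
    R=rot(o); s=R.inv().apply(np.array(pos)-o['tcp_pos']); r=(R.inv()*tgt(psi)).as_rotvec(degrees=True); return s.round(4),r.round(2)
def st(o): return o['time_s'],o['tcp_pos'].round(4),o['ft_force'].round(1),round(o['grip_width']*.0912,4),o['joints'].round(3)
E
python3 - <<'E'
from h import *
from station import ctrl
o=ctrl.get_obs(); print(rot(o).as_matrix().round(3))
for psi in(-26.4,153.6): print(psi,row(o,(.371,-.3364,.15),psi))
E
```

```text
[[ 0.224 -0.     0.975]
 [-0.975  0.001  0.224]
 [-0.002 -1.     0.   ]]
-26.4 (array([-0.1636,  0.0635,  0.2863]), array([-4.000e-02, -5.066e+01, -8.000e-02]))
153.6 (array([-0.1636,  0.0635,  0.2863]), array([ 1.0000e-01,  1.2934e+02, -5.0000e-02]))
```

>>> {"method": "apply_moves", "body": {"targets": [[[-0.033,0.013,0.057,0,-10.1,0,0.06],[-0.065,0.026,0.115,0,-20.2,0,0.06],[-0.098,0.038,0.172,0,-30.4,0,0.06],[-0.131,0.05,0.229,0,-40.5,0,0.06],[-0.1636,0.0635,0.2863,0,-50.6,0,0.06]]], "force": 25}}

```text
time_s: 0.72
tcp_pos: [0.3554, -0.3508, 0.1546]
eef_rot: [-0.689, 0.689, -0.16, 0.16]
ft_force: [1.0, -0.6, -0.2]
grip_width: 0.655
```

```bash
cat > r.py <<'E'
import sys
from h import *
from station import ctrl
a=list(map(float,sys.argv[1:]))
o=ctrl.get_obs(); print(st(o),np.linalg.norm(o['ft_force']).round(1))
R=rot(o).as_matrix(); print('psi',np.degrees(np.arctan2(R[1,0],R[0,0])).round(2),'ydir',R[:,1].round(3))
if a: print(row(o,a[:3],a[3]))
E
python3 r.py .371 -.3364 .027 -26.4
```

```text
(0.725, array([ 0.3554, -0.3508,  0.1546]), array([ 1. , -0.6, -0.2]), 0.0597, array([-0.802,  0.25 ,  1.825, -0.   ,  1.066, -0.346])) 1.2
psi -26.15 ydir [ 0. -0. -1.]
(array([0.0076, 0.1276, 0.0198]), array([0.01, 0.25, 0.01]))
```

>>> {"method": "apply_moves", "body": {"targets": [[[0,0.03,0,0,0,0,0.06],[0,0.05,0,0,0,0,0.06],[0,0.05,0,0,0,0,0.06],[0,0.05,0,0,0,0,0.06],[0,0.05,0,0,0,0,0.06]]]}}

```text
time_s: 1.35
tcp_pos: [0.3546, -0.3531, 0.106]
eef_rot: [-0.688, 0.689, -0.161, 0.163]
ft_force: [-1.0, 0.3, -0.2]
grip_width: 0.659
```

```bash
python3 r.py .371 -.3364 .027 -26.4
```

```text
(1.35, array([ 0.3546, -0.3531,  0.106 ]), array([-1. ,  0.3, -0.2]), 0.0601, array([-0.806,  0.301,  1.892, -0.   ,  0.946, -0.344])) 1.0
psi -26.49 ydir [ 0.001 -0.001 -1.   ]
(array([0.007 , 0.079 , 0.0223]), array([ 0.04, -0.09,  0.11]))
```

>>> {"method": "apply_moves", "body": {"targets": [[[0.007,0,0.0225,0,0,0,0.06],[0.007,0.025,0.0225,0,0,0,0.06],[0.007,0.055,0.0225,0,0,0,0.06],[0.007,0.079,0.0225,0,0,0,0.06],[0.007,0.079,0.0225,0,0,0,0.06]]]}}

```text
time_s: 1.98
tcp_pos: [0.3698, -0.3349, 0.0253]
eef_rot: [0.689, -0.688, 0.163, -0.161]
ft_force: [-0.5, -0.4, 0.5]
grip_width: 0.655
```

```bash
python3 r.py .371 -.3364 .027 -26.4;python3 - <<'E'
from h import *
p,d=grab('top',1);p2,d2=grab('side',1)
crop(p,220,215,340,305,6,'pics/c3.png');crop(p2,280,130,400,240,5,'pics/c4.png')
E
```

```text
(1.975, array([ 0.3698, -0.3349,  0.0253]), array([-0.5, -0.4,  0.5]), 0.0597, array([-0.759,  0.407,  1.986, -0.   ,  0.751, -0.297])) 0.8
psi -26.49 ydir [-0.002  0.002 -1.   ]
(array([ 0.0017, -0.0017, -0.0008]), array([-0.04, -0.09, -0.15]))
```

View pics/c3.png

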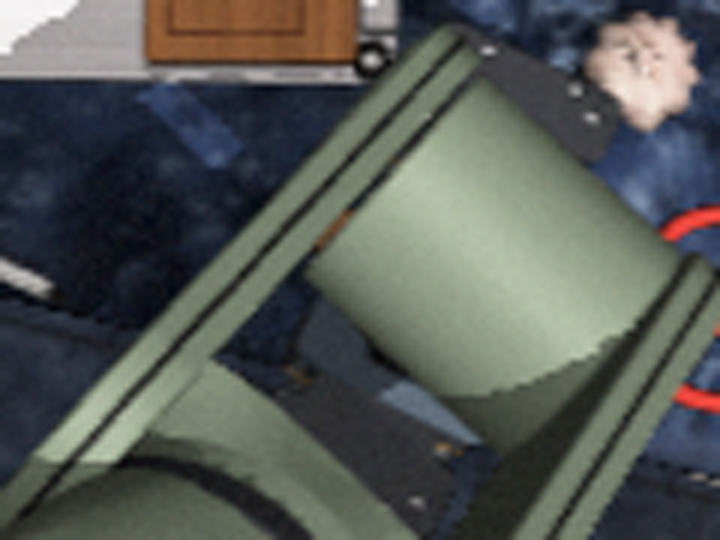

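View pics/c4.png

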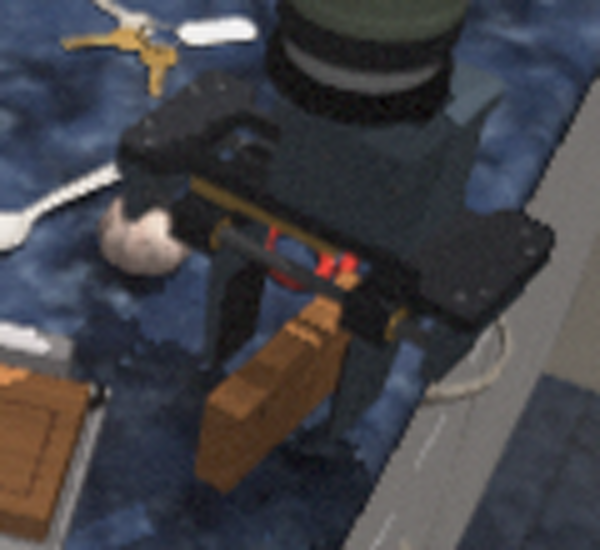

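Side view: the fingers straddle the strip (crop 200–350, 280–490), and the garlic is clear below the hand. Closing.

>>> {"method": "apply_moves", "body": {"targets": [[[0.0015,0,0,0,0,0,0.035],[0.0015,0,0,0,0,0,0.012],[0.0015,0,0,0,0,0,0.012],[0.0015,0,0,0,0,0,0.012],[0.0015,0,0,0,0,0,0.012]]], "force": 25}}

```text
time_s: 2.7
tcp_pos: [0.372, -0.3361, 0.0261]
eef_rot: [-0.688, 0.688, -0.162, 0.162]
ft_force: [-0.4, 0.3, 0.6]
grip_width: 0.219
```

```bash
python3 r.py .371 -.3364 .15 -26.4
```

```text
(2.7, array([ 0.372 , -0.3361,  0.0261]), array([-0.4,  0.3,  0.6]), 0.0199, array([-0.758,  0.408,  1.982, -0.   ,  0.752, -0.296])) 0.8
psi -26.46 ydir [ 0. -0. -1.]
(array([-0.0007, -0.1239, -0.0008]), array([ 0.01, -0.06,  0.01]))
```

>>> {"method": "apply_moves", "body": {"targets": [[[0,-0.03,0,0,0,0,0.012],[0,-0.08,0,0,0,0,0.012],[0,-0.114,0,0,0,0,0.012],[0,-0.114,0,0,0,0,0.012],[0,-0.114,0,0,0,0,0.012]]]}}

```text
time_s: 3.32
tcp_pos: [0.3712, -0.3353, 0.1389]
eef_rot: [0.689, -0.688, 0.163, -0.161]
ft_force: [-0.4, 0.2, -1.5]
grip_width: 0.218
```

```bash
python3 r.py .522 -.205 .14 -91.43
python3 - <<'E'
from h import *
# subpixel board edges, top image 0, at z=.024 ; jig frame approx
p,d=load('top',0); g=p.astype(float)
a=np.radians(1.43); ex=np.array([-np.sin(a),-np.cos(a)]); ey=np.array([np.cos(a),-np.sin(a)])
c0=np.array([.5204,-.267])
hsvS=cv2.cvtColor(p,cv2.COLOR_RGB2HSV)[...,1].astype(np.float32)
ro=(g[...,0]-g[...,2]).astype(np.float32)
def samp(n,img,P): 
    u,v=proj(n,P); return cv2.remap(img,np.array([[u]],np.float32),np.array([[v]],np.float32),cv2.INTER_LINEAR)[0,0]
for n in('top','side'):
    p,d=load(n,0); g=p.astype(np.float32); ro=g[...,0]-g[...,2]
    for nm,dr,al,half in(('-x',-ex,ey,45),('+x',ex,ey,45),('+y',ey,ex,60),('-y',-ey,ex,60)):
        res=[]
        for t in np.linspace(-.03,.03,13):
            s=np.arange(-.012,.012,.0003)
            L=np.array([samp(n,ro,np.r_[c0+dr*(half/1000+q)+al*t,.024]) for q in s])
            hi=L[:8].mean(); lo=L[-8:].mean(); mid=(hi+lo)/2
            k=np.argmax(L<mid); res.append((half+s[k]*1000))
        res=np.array(res); print(n,nm,np.median(res).round(2),'slope deg',np.degrees(np.polyfit(np.linspace(-30,30,13),res,1)[0]).round(2),res.round(1))
E
```

```text
(3.325, array([ 0.3712, -0.3353,  0.1389]), array([-0.4,  0.2, -1.5]), 0.0199, array([-0.758,  0.268,  1.845, -0.   ,  1.032, -0.296])) 1.6
psi -26.46 ydir [-0.002  0.002 -1.   ]
(array([ 0.0769, -0.0012,  0.1839]), array([ 4.000e-02,  6.497e+01, -1.300e-01]))
top -x 45.6 slope deg 0.04 [45.3 45.6 45.9 45.9 45.6 45.6 45.6 45.6 45.6 45.6 45.9 45.9 45.3]
top +x 44.7 slope deg 0.04 [44.7 44.7 44.7 44.4 44.4 44.4 45.  44.7 44.7 44.7 44.4 44.7 44.7]
top +y 60.9 slope deg 0.38 [60.9 60.9 60.9 60.9 60.9 60.9 60.9 60.9 60.9 60.6 60.9 61.2 61.8]
top -y 59.7 slope deg -0.4 [60.  60.  60.3 60.  60.  59.7 59.7 59.7 59.7 60.  59.7 59.7 59.7]
side -x 45.3 slope deg -0.3 [45.3 45.9 45.3 45.9 45.3 45.6 45.  45.9 45.  45.9 45.  45.6 45. ]
side +x 45.0 slope deg 0.74 [44.1 45.  44.4 45.3 45.  44.7 45.3 45.  45.3 44.7 45.3 45.  45.6]
side +y 61.2 slope deg 0.91 [61.2 61.5 61.2 60.9 61.2 61.2 61.2 61.2 61.5 61.5 61.5 61.5 63. ]
side -y 60.0 slope deg -0.06 [60.  59.7 60.  59.4 60.  60.  60.  60.  60.  59.7 60.  59.7 59.7]
```

>>> {"method": "apply_moves", "body": {"targets": [[[0.013,0,0.031,0,10.5,0,0.012],[0.026,0,0.062,0,21,0,0.012],[0.039,0,0.093,0,31.5,0,0.012],[0.052,0,0.124,0,42,0,0.012],[0.064,0,0.155,0,52.5,0,0.012]]]}}

```text
time_s: 3.95
tcp_pos: [0.498, -0.2245, 0.1377]
eef_rot: [-0.544, 0.545, -0.453, 0.45]
ft_force: [0.1, 1.0, -1.3]
grip_width: 0.216
```

>>> {"method": "apply_moves", "body": {"targets": [[[0,0,0,0,0,0,0.012],[0,0,0,0,0,0,0.012],[0,0,0,0,0,0,0.012],[0,0,0,0,0,0,0.012],[0,0,0,0,0,0,0.012]]]}}

```text
time_s: 4.58
tcp_pos: [0.498, -0.2262, 0.1401]
eef_rot: [-0.546, 0.546, -0.45, 0.45]
ft_force: [0.4, -0.7, -0.2]
grip_width: 0.218
```

```bash
python3 r.py .5223 -.206 .10 -91.43
```

```text
(4.575, array([ 0.498 , -0.2262,  0.1401]), array([ 0.4, -0.7, -0.2]), 0.0199, array([-0.447,  0.334,  1.741, -0.   ,  1.066,  0.932])) 0.8
psi -79.0 ydir [ 0. -0. -1.]
(array([-0.0152,  0.0401,  0.0277]), array([-1.000e-02,  1.243e+01,  1.000e-02]))
```

>>> {"method": "apply_moves", "body": {"targets": [[[-0.008,0,0.014,0,6,0,0.012],[-0.0152,0.02,0.0277,0,12.4,0,0.012],[-0.0152,0.05,0.0277,0,12.4,0,0.012],[-0.0152,0.07,0.0277,0,12.4,0,0.012],[-0.0152,0.07,0.0277,0,12.4,0,0.012]]]}}

```text
time_s: 5.2
tcp_pos: [0.5214, -0.2052, 0.0687]
eef_rot: [0.493, -0.495, 0.507, -0.505]
ft_force: [0.5, 0.3, -0.3]
grip_width: 0.216
```

```bash
python3 r.py .5223 -.206 .034 -91.43;python3 - <<'E'
from h import *
p,d=grab('top',2);p2,d2=grab('side',2)
crop(p,160,150,320,270,5,'pics/c5.png');crop(p2,200,160,340,280,5,'pics/c6.png')
E
```

```text
(5.2, array([ 0.5214, -0.2052,  0.0687]), array([ 0.5,  0.3, -0.3]), 0.0197, array([-0.395,  0.429,  1.797, -0.   ,  0.919,  1.199])) 0.7
psi -91.36 ydir [-0.003  0.001 -1.   ]
(array([0.0008, 0.0347, 0.001 ]), array([ 0.19,  0.07, -0.07]))
```

View pics/c5.png

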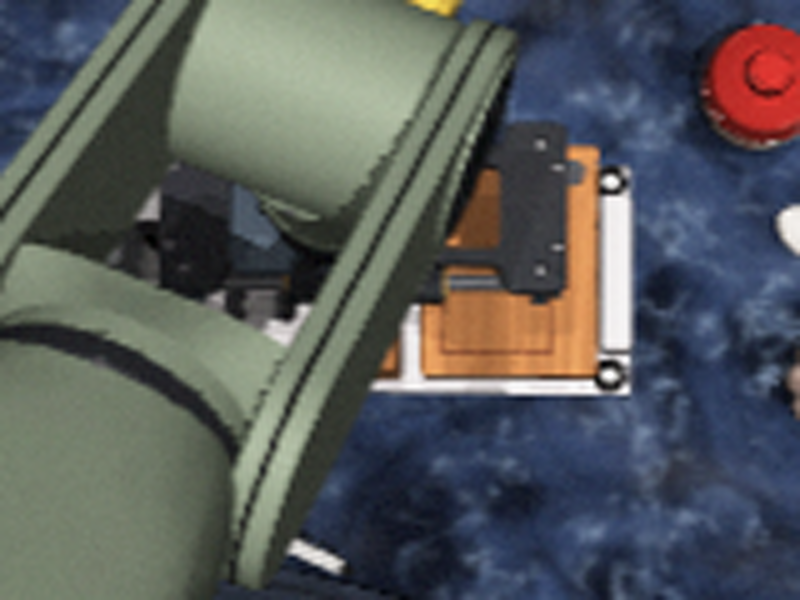

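View pics/c6.png

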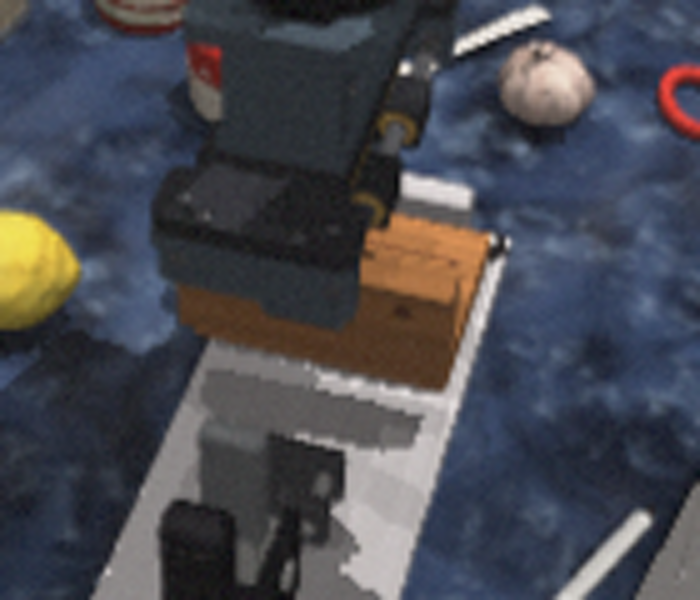

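```bash
python3 - <<'E'
from h import *
a=np.radians(1.43); ex=np.array([-np.sin(a),-np.cos(a)]); ey=np.array([np.cos(a),-np.sin(a)])
for u,v in((186,327),(445,391)):
    P=ray('side',(u+.5)/5-.5+200,(v+.5)/5-.5+160,.0426); q=P[:2]-np.array([.521,-.2667]); print(P.round(4),'jig rel board',(q@ex*1000).round(1),(q@ey*1000).round(1))
q=np.array([.5214,-.2052])-np.array([.521,-.2667]);print('tcp',q@ex*1e3,q@ey*1e3)
E
```

```text
[ 0.5766 -0.1969  0.0426] jig rel board -71.1 53.8
[ 0.4596 -0.1922  0.0426] jig rel board -73.0 -63.2
tcp -61.49082869220879 -1.1348950371873172
```

>>> {"method": "apply_moves", "body": {"targets": [[[0,0.01,0.002,0,0,0,0.012],[0,0.02,0.002,0,0,0,0.012],[0,0.03,0.002,0,0,0,0.012],[0,0.034,0.002,0,0,0,0.012],[0,0.034,0.002,0,0,0,0.012]]]}}

```text
time_s: 5.92
tcp_pos: [0.5244, -0.2055, 0.0355]
eef_rot: [0.494, -0.494, 0.506, -0.506]
ft_force: [-0.1, -0.7, -1.2]
grip_width: 0.221
```

```bash
python3 r.py .5223 -.206 .033 -91.43;python3 - <<'E'
from h import *
p2,d2=grab('side',3)
crop(p2,225,190,305,250,10,'pics/c7.png')
E
```

```text
(5.925, array([ 0.5244, -0.2055,  0.0355]), array([-0.1, -0.7, -1.2]), 0.0202, array([-0.394,  0.472,  1.827, -0.   ,  0.844,  1.201])) 1.4
psi -91.36 ydir [-0.001  0.    -1.   ]
(array([ 0.0005,  0.0025, -0.002 ]), array([ 0.05,  0.07, -0.02]))
```

View pics/c7.png

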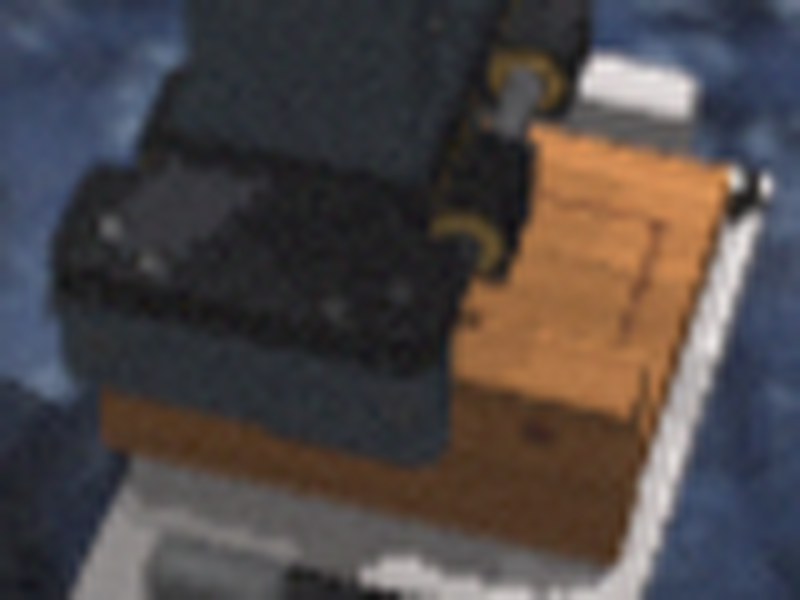

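```bash
cat > m.py <<'E'
from h import *
a=np.radians(1.43); ex=np.array([-np.sin(a),-np.cos(a)]); ey=np.array([np.cos(a),-np.sin(a)])
B=np.array([.521,-.2667])
def cr(n,u,v,s,u0,v0,z):
    P=ray(n,(u+.5)/s-.5+u0,(v+.5)/s-.5+v0,z); q=P[:2]-B; return (q@ex*1000).round(1),(q@ey*1000).round(1)
E
python3 - <<'E'
from m import *
for u,v in((102,447),(614,563)): print(cr('side',u,v,10,225,190,.0095))
q=np.array([.5244,-.2055])-B;print('tcp',q@ex*1e3,q@ey*1e3)
# expected pixel for strip corners
for t in(-60,60):
  for z in(.0095,.0615):
    P=np.r_[B+ex*(-.0714)+ey*(t/1000),z]; u,v=proj('side',P); print(t,z,((u-225+.5)*10-.5).round(),((v-190+.5)*10-.5).round())
E
```

```text
(np.float64(-70.7), np.float64(59.8))
(np.float64(-68.9), np.float64(-58.6))
tcp -61.26578897594983 1.8716573282482327
-60 0.0095 618.0 573.0
-60 0.0615 633.0 414.0
60 0.0095 100.0 449.0
60 0.0615 93.0 290.0
```

>>> {"method": "apply_moves", "body": {"targets": [[[0.002,0,-0.001,0,0,0,0.012],[0.004,0.001,-0.001,0,0,0,0.012],[0.004,0.002,-0.001,0,0,0,0.012],[0.004,0.003,-0.001,0,0,0,0.012],[0.004,0.003,-0.001,0,0,0,0.012]]]}}

```text
time_s: 6.6
tcp_pos: [0.5234, -0.2095, 0.0329]
eef_rot: [0.494, -0.494, 0.506, -0.506]
ft_force: [-0.7, -0.5, -0.6]
grip_width: 0.221
```

```bash
python3 r.py .5223 -.2117 .033 -91.43
```

```text
(6.6, array([ 0.5234, -0.2095,  0.0329]), array([-0.7, -0.5, -0.6]), 0.0201, array([-0.401,  0.475,  1.829, -0.   ,  0.838,  1.193])) 1.0
psi -91.36 ydir [-0.  0. -1.]
(array([ 0.0022, -0.0001, -0.0011]), array([ 0.01,  0.07, -0.  ]))
```

>>> {"method": "apply_moves", "body": {"targets": [[[0.001,0.0005,0,0,0,0,0.012],[0.002,0.001,0,0,0,0,0.012],[0.003,0.001,0,0,0,0,0.012],[0.0035,0.001,0,0,0,0,0.012],[0.0035,0.001,0,0,0,0,0.012]]]}}

```text
time_s: 7.22
tcp_pos: [0.5236, -0.213, 0.0322]
eef_rot: [-0.494, 0.494, -0.506, 0.506]
ft_force: [0.4, 1.4, 1.6]
grip_width: 0.218
```

```bash
python3 r.py .5223 -.2117 .033 -91.43;python3 - <<'E'
from h import *
p2,d2=grab('side',4)
crop(p2,225,190,305,250,10,'pics/c8.png')
E
```

```text
(7.225, array([ 0.5236, -0.213 ,  0.0322]), array([0.4, 1.4, 1.6]), 0.0198, array([-0.407,  0.478,  1.827,  0.   ,  0.837,  1.188])) 2.1
psi -91.38 ydir [ 0.  0. -1.]
(array([-0.0013, -0.0008, -0.0013]), array([-0.02,  0.05, -0.01]))
```

View pics/c8.png

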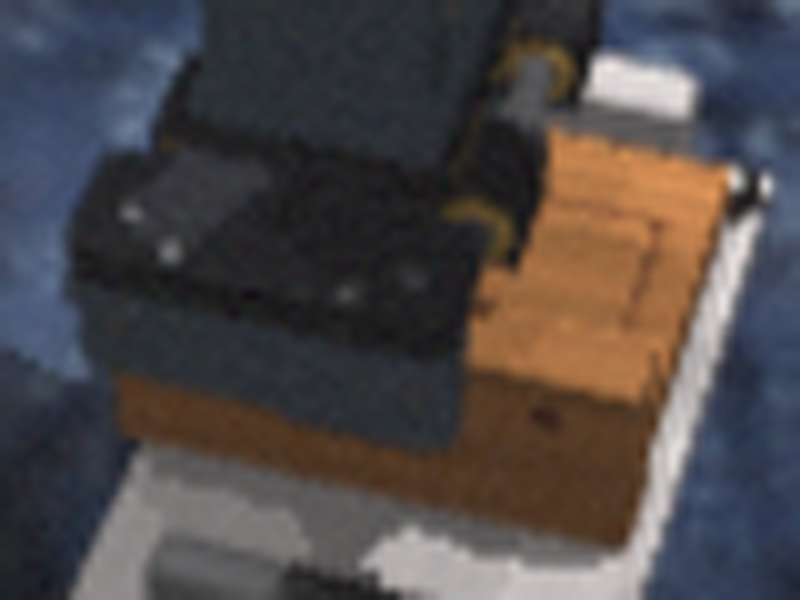

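```bash
python3 - <<'E'
from m import *
for u,v in((118,437),(630,549)): print(cr('side',u,v,10,225,190,.006))
q=np.array([.5236,-.213])-B;print('tcp',q@ex*1e3,q@ey*1e3)
E
```

```text
(np.float64(-63.9), np.float64(58.4))
(np.float64(-61.1), np.float64(-60.5))
tcp -53.748160281498166 1.2590736095964725
```

>>> {"method": "apply_moves", "body": {"targets": [[[0.001,0,0,0,0,0,0.012],[0.001,0,0,0,0,0,0.012],[0.0015,0,0,0,0,0,0.012],[0.0015,0,0,0,0,0,0.012],[0.0015,0,0,0,0,0,0.012]]]}}

```text
time_s: 7.9
tcp_pos: [0.5234, -0.2143, 0.0321]
eef_rot: [0.494, -0.494, 0.506, -0.506]
ft_force: [0.0, 3.6, 4.5]
grip_width: 0.22
```

```bash
python3 r.py
```

```text
(7.9, array([ 0.5234, -0.2143,  0.0321]), array([0. , 3.6, 4.5]), 0.02, array([-4.090e-01,  4.790e-01,  1.825e+00,  1.000e-03,  8.380e-01,
        1.185e+00])) 5.8
psi -91.37 ydir [-0.  0. -1.]
```

>>> {"method": "apply_moves", "body": {"targets": [[[0.0,0,0,0,0,0,0.025],[0,0,0,0,0,0,0.035],[0,0,0,0,0,0,0.05],[0,0,0,0,0,0,0.05],[0,-0.03,0,0,0,0,0.05]]]}}

```text
time_s: 8.52
tcp_pos: [0.5216, -0.214, 0.0603]
eef_rot: [0.493, -0.495, 0.508, -0.504]
ft_force: [0.6, 0.0, 0.3]
grip_width: 0.544
```

>>> {"method": "apply_moves", "body": {"targets": [[[0,-0.06,0,0,0,0,0.05],[0,-0.12,0,0,0,0,0.07],[0,-0.15,0,0,0,0,0.0912],[-0.05,-0.15,0,0,0,0,0.0912],[-0.1,-0.15,0,0,0,0,0.0912]]]}}

```text
time_s: 9.15
tcp_pos: [0.5258, -0.114, 0.2125]
eef_rot: [-0.494, 0.493, -0.506, 0.507]
ft_force: [0.9, 1.1, -0.7]
grip_width: 0.955
```

```bash
python3 r.py;python3 - <<'E'
from h import *
p2,d2=grab('side',5)
crop(p2,210,180,310,250,8,'pics/c9.png')
p2,d2=grab('top',5)
crop(p2,150,170,310,250,5,'pics/c10.png')
E
```

```text
(9.15, array([ 0.5258, -0.114 ,  0.2125]), array([ 0.9,  1.1, -0.7]), 0.0871, array([-0.235,  0.262,  1.651, -0.   ,  1.227,  1.362])) 1.6
psi -91.46 ydir [ 0.001 -0.    -1.   ]
```

View pics/c9.png

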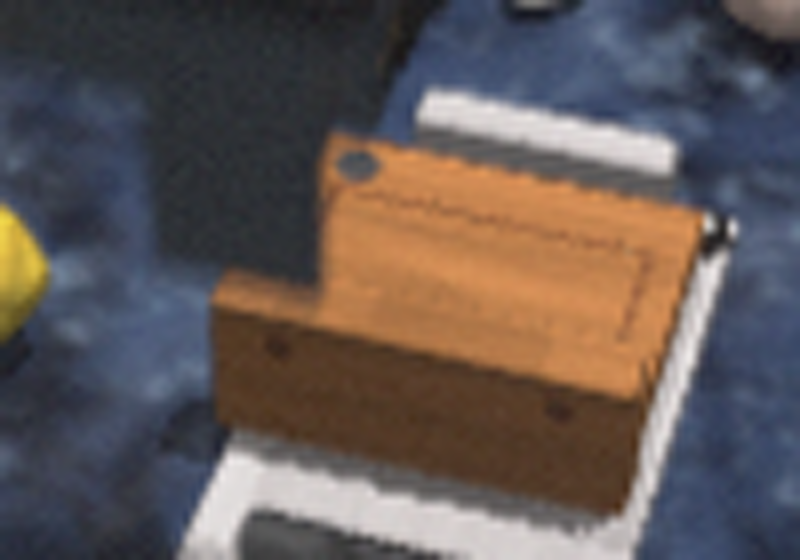

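View pics/c10.png

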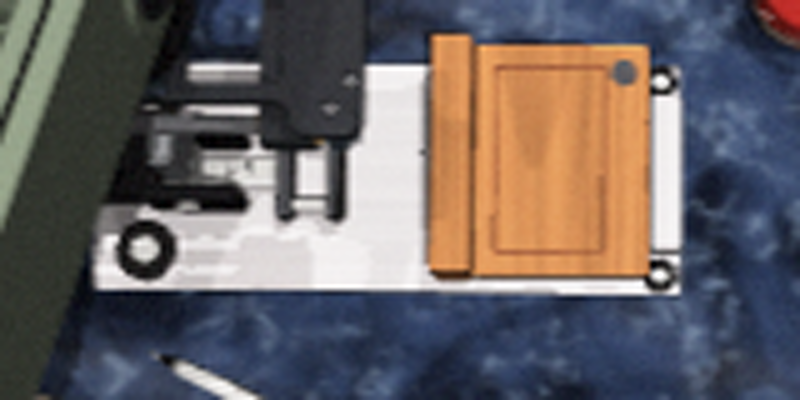

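```bash
python3 - <<'E'
from m import *
p,d=load('top',5); g=p.astype(np.float32); ro=g[...,0]-g[...,2]
def samp(img,P):
    u,v=proj('top',P); return cv2.remap(img,np.array([[u]],np.float32),np.array([[v]],np.float32),cv2.INTER_LINEAR)[0,0]
s=np.arange(-.012,.012,.0003)
def edge(c,dr,half,z):
    L=np.array([samp(ro,np.r_[c+dr*(half/1000+q),z]) for q in s]); mid=(L[:8].mean()+L[-8:].mean())/2
    return round(half+s[np.argmax(L<mid)]*1000,1)
for nm,c0,z in(('strip',-.055,.058),('board',0,.024)):
    for t in((-.005,0,.005) if nm=='strip' else (-.03,0,.03)):
        print(nm,t,'+y',edge(B+ex*(c0+t),ey,60,z),'-y',edge(B+ex*(c0+t),-ey,60,z))
for t in np.linspace(-.05,.05,6):
    print('strip -x',edge(B+ey*t,-ex,65,.058),'board +x',edge(B+ey*t,ex,45,.024))
# jaw: top-view rows; pad front
E
```

```text
strip -0.005 +y 58.2 -y 61.5
strip 0 +y 58.2 -y 61.5
strip 0.005 +y 58.2 -y 61.8
board -0.03 +y 60.0 -y 60.9
board 0 +y 60.3 -y 60.6
board 0.03 +y 61.2 -y 60.0
strip -x 64.1 board +x 45.6
strip -x 63.8 board +x 46.2
strip -x 63.8 board +x 45.6
strip -x 63.8 board +x 45.9
strip -x 63.8 board +x 45.9
strip -x 65.0 board +x 47.4
```

```bash
python3 - <<'E'
from m import *
print(B+ex*(-.216)+ey*(-.007))
E
python3 r.py .5194 -.0506 .21 -91.43
```

```text
[ 0.51939259 -0.05059258]
(9.25, array([ 0.5254, -0.111 ,  0.2122]), array([ 0.2, -1.5, -0.3]), 0.0908, array([-0.23 ,  0.261,  1.653,  0.002,  1.228,  1.359])) 1.5
psi -91.13 ydir [-0.     0.002 -1.   ]
(array([-0.0602,  0.0023, -0.0072]), array([ 0.01,  0.3 , -0.09]))
```

>>> {"method": "apply_moves", "body": {"targets": [[[-0.03,0,-0.005,0,0,0,0.0912],[-0.06,0,-0.006,0,0,0,0.0912],[-0.06,0,-0.006,0,0,0,0.0912],[-0.06,0,-0.006,0,0,0,0.0912],[-0.06,0,-0.006,0,0,0,0.0912]]]}}

```text
time_s: 9.88
tcp_pos: [0.5213, -0.0556, 0.212]
eef_rot: [-0.494, 0.494, -0.506, 0.506]
ft_force: [-0.7, 0.5, -0.4]
grip_width: 0.996
```

```bash
python3 r.py .5194 -.0506 .082 -91.43;python3 - <<'E'
from h import *
p2,d2=grab('side',6)
crop(p2,200,160,320,290,5,'pics/c11.png')
E
```

```text
(9.875, array([ 0.5213, -0.0556,  0.212 ]), array([-0.7,  0.5, -0.4]), 0.0909, array([-1.280e-01,  2.410e-01,  1.681e+00, -1.000e-03,  1.219e+00,
        1.468e+00])) 1.0
psi -91.43 ydir [ 0.    -0.001 -1.   ]
(array([-0.005,  0.13 , -0.002]), array([-0.  , -0.  ,  0.03]))
```

View pics/c11.png

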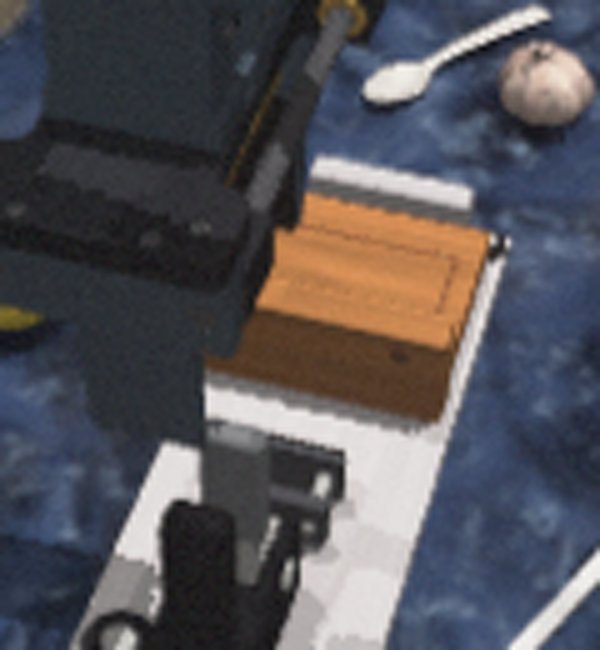

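>>> {"method": "apply_moves", "body": {"targets": [[[-0.005,0.0,-0.002,0,0,0,0.0912],[-0.005,0.03,-0.002,0,0,0,0.0912],[-0.005,0.06,-0.002,0,0,0,0.0912],[-0.005,0.07,-0.002,0,0,0,0.0912],[-0.005,0.07,-0.002,0,0,0,0.0912]]]}}

```text
time_s: 10.55
tcp_pos: [0.5193, -0.0494, 0.1419]
eef_rot: [0.494, -0.494, 0.506, -0.506]
ft_force: [-0.0, -0.1, 0.9]
grip_width: 1.0
```

```bash
python3 r.py .5194 -.0506 .082 -91.43;python3 - <<'E'
from h import *
p2,d2=grab('side',7)
crop(p2,200,180,320,300,5,'pics/c12.png')
p2,d2=grab('top',7)
crop(p2,130,140,290,260,5,'pics/c13.png')
E
```

```text
(10.55, array([ 0.5193, -0.0494,  0.1419]), array([-0. , -0.1,  0.9]), 0.0912, array([-0.117,  0.295,  1.795, -0.   ,  1.052,  1.478])) 0.9
psi -91.36 ydir [-0.001 -0.    -1.   ]
(array([0.0012, 0.0599, 0.0002]), array([0.04, 0.07, 0.  ]))
```

View pics/c12.png

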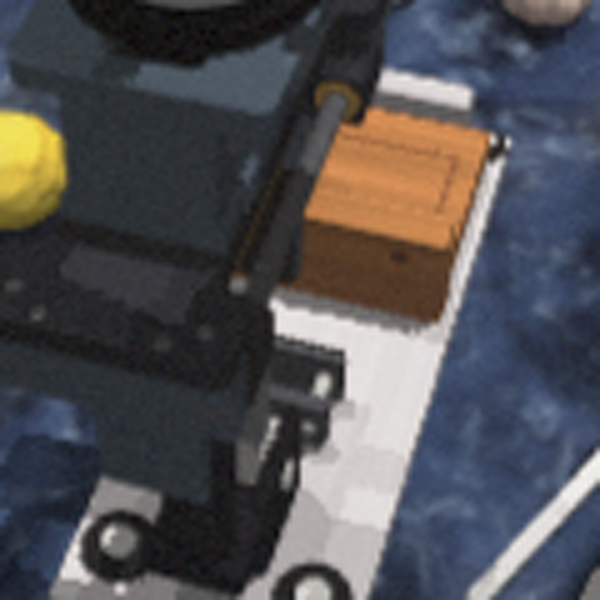

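View pics/c13.png

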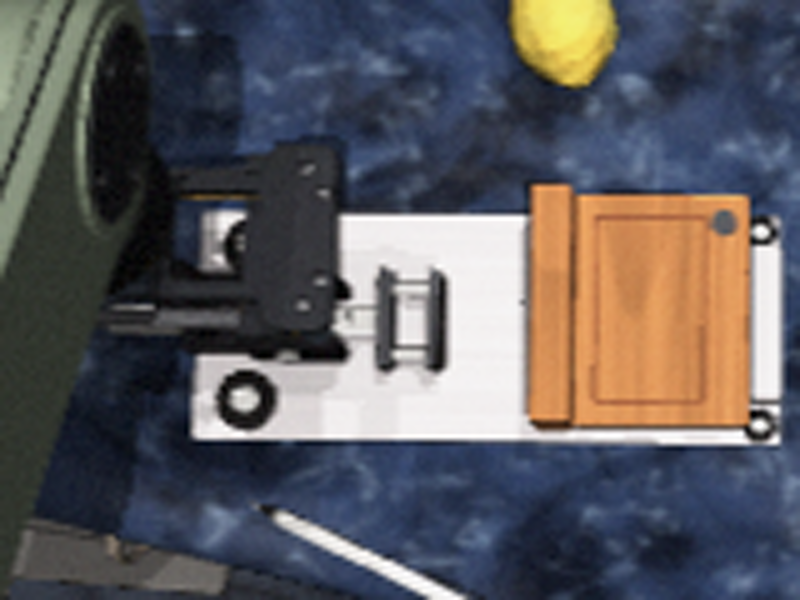

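>>> {"method": "apply_moves", "body": {"targets": [[[0,0.01,0,0,0,0,0.0912],[0,0.025,0,0,0,0,0.0912],[0,0.04,0,0,0,0,0.0912],[0,0.055,0,0,0,0,0.0912],[0,0.06,0,0,0,0,0.0912]]]}}

```text
time_s: 11.28
tcp_pos: [0.5185, -0.0493, 0.0804]
eef_rot: [0.493, -0.495, 0.507, -0.505]
ft_force: [-0.0, -0.3, -0.1]
grip_width: 1.0
```

```bash
python3 r.py .5194 -.0506 .082 -91.43;python3 - <<'E'
from h import *
p2,d2=grab('side',8)
crop(p2,200,180,320,300,5,'pics/c14.png')
E
```

```text
(11.275, array([ 0.5185, -0.0493,  0.0804]), array([-0. , -0.3, -0.1]), 0.0912, array([-0.117,  0.362,  1.876, -0.   ,  0.907,  1.478])) 0.3
psi -91.36 ydir [-0.003  0.    -1.   ]
(array([ 0.0012, -0.0016,  0.001 ]), array([ 0.15,  0.07, -0.01]))
```

View pics/c14.png

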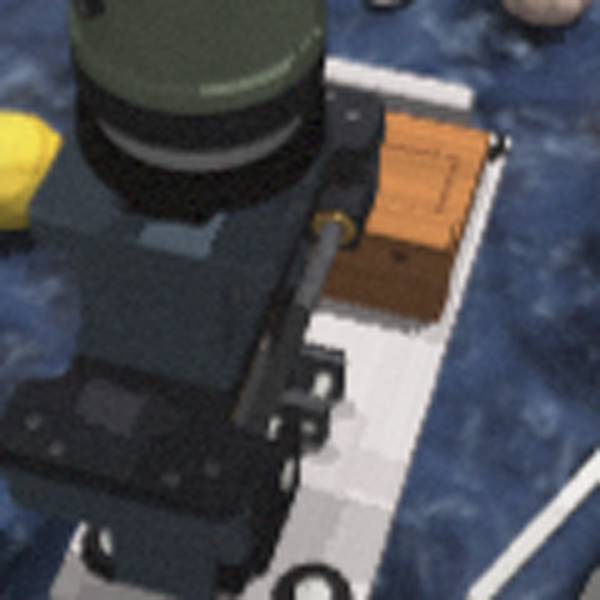

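>>> {"method": "apply_moves", "body": {"targets": [[[0,0,0,0,0,0,0.08],[0,0,0,0,0,0,0.07],[0,0,0,0,0,0,0.06],[0,0,0,0,0,0,0.05],[0,0,0,0,0,0,0.05]]], "force": 22}}

```text
time_s: 11.95
tcp_pos: [0.5197, -0.0536, 0.0827]
eef_rot: [-0.493, 0.496, -0.503, 0.508]
ft_force: [-0.4, -13.0, -0.4]
grip_width: 0.55
```

```bash
python3 r.py .5194 -.0506 .082 -91.43;python3 - <<'E'
from h import *
p2,d2=grab('side',9)
crop(p2,200,180,320,300,5,'pics/c15.png')
p2,d2=grab('top',9)
crop(p2,130,160,290,240,5,'pics/c16.png')
E
```

```text
(11.95, array([ 0.5197, -0.0536,  0.0827]), array([ -0.4, -13. ,  -0.4]), 0.0501, array([-0.12 ,  0.359,  1.873, -0.01 ,  0.907,  1.478])) 13.0
psi -91.2 ydir [ 0.001 -0.008 -1.   ]
(array([-0.003 ,  0.0006, -0.0003]), array([-0.09,  0.23,  0.45]))
```

View pics/c16.png

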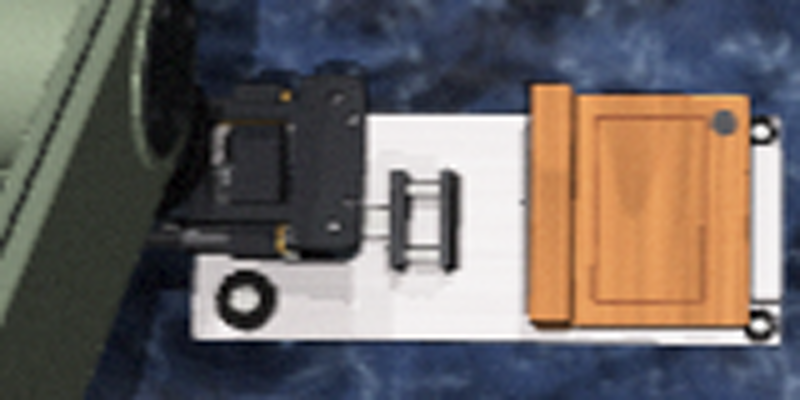

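>>> {"method": "apply_moves", "body": {"targets": [[[0,0,0,0,0,0,0.045],[0,0,0,0,0,0,0.036],[0,0,0,0,0,0,0.036],[0,0,0,0,0,0,0.036],[0,0,0,0,0,0,0.036]]], "force": 25}}

```text
time_s: 12.68
tcp_pos: [0.5196, -0.0543, 0.0825]
eef_rot: [-0.493, 0.497, -0.503, 0.508]
ft_force: [-1.5, -17.7, -1.5]
grip_width: 0.483
```

```bash
python3 r.py .5194 -.0506 .082 -91.43;python3 - <<'E'
from h import *
p2,d2=grab('side',10)
crop(p2,200,180,320,300,5,'pics/c17.png')
p2,d2=grab('top',10)
crop(p2,130,160,290,240,5,'pics/c18.png')
E
```

```text
(12.675, array([ 0.5196, -0.0543,  0.0825]), array([ -1.5, -17.7,  -1.5]), 0.0441, array([-0.12 ,  0.359,  1.873, -0.011,  0.907,  1.478])) 17.8
psi -91.19 ydir [ 0.001 -0.009 -1.   ]
(array([-0.0037,  0.0004, -0.0003]), array([-0.08,  0.24,  0.52]))
```

View pics/c17.png

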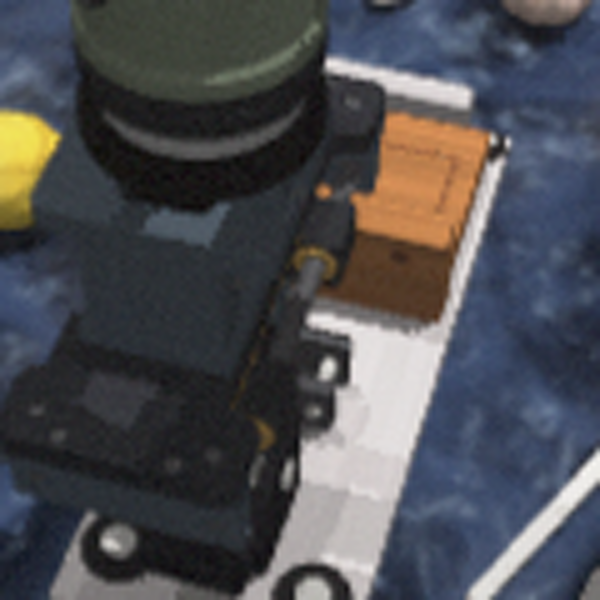

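View pics/c18.png

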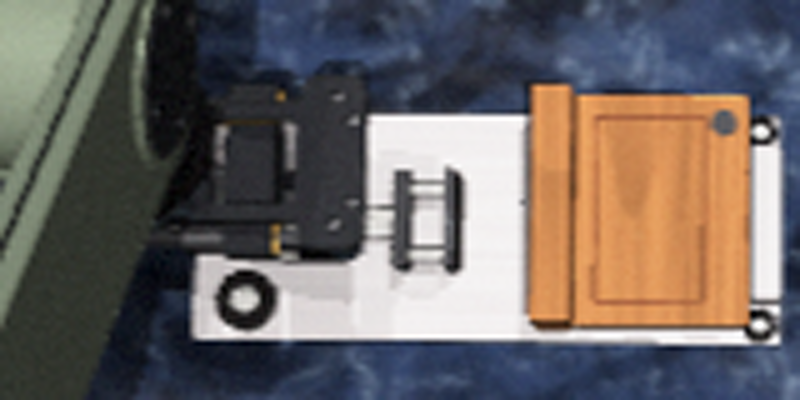

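>>> {"method": "apply_moves", "body": {"targets": [[[0,0,0,0,0,0,0.036],[0,0,0,0,0,0,0.036],[0,0,0,0,0,0,0.036],[0,0,0,0,0,0,0.036],[0,0,0,0,0,0,0.036]]], "force": 38}}

```text
time_s: 13.4
tcp_pos: [0.5197, -0.0543, 0.0825]
eef_rot: [-0.493, 0.497, -0.503, 0.508]
ft_force: [-1.1, -16.3, -1.7]
grip_width: 0.479
```

```bash
python3 r.py
```

```text
(13.4, array([ 0.5197, -0.0543,  0.0825]), array([ -1.1, -16.3,  -1.7]), 0.0437, array([-0.12 ,  0.359,  1.873, -0.011,  0.907,  1.478])) 16.4
psi -91.2 ydir [ 0.001 -0.009 -1.   ]
```

>>> {"method": "apply_moves", "body": {"targets": [[[0,0,0,0,0,0,0.06],[0,0,0,0,0,0,0.08],[0,0,0,0,0,0,0.08],[0,0,0,0,0,0,0.08],[0,0,0,0,0,0,0.08]]], "force": 28}}

```text
time_s: 14.02
tcp_pos: [0.5193, -0.0489, 0.0821]
eef_rot: [0.494, -0.494, 0.506, -0.506]
ft_force: [0.5, -1.0, -0.2]
grip_width: 0.873
```

```bash
python3 r.py
```

```text
(14.025, array([ 0.5193, -0.0489,  0.0821]), array([ 0.5, -1. , -0.2]), 0.0796, array([-1.160e-01,  3.600e-01,  1.874e+00,  1.000e-03,  9.080e-01,
        1.478e+00])) 1.1
psi -91.38 ydir [ 0.     0.001 -1.   ]
```

>>> {"method": "apply_moves", "body": {"targets": [[[0,0,0,0,0,0,0.06],[0,0,0,0,0,0,0.036],[0,0,0,0,0,0,0.036],[0,0,0,0,0,0,0.036],[0,0,0,0,0,0,0.036]]], "force": 28}}

```text
time_s: 14.65
tcp_pos: [0.5192, -0.0544, 0.0821]
eef_rot: [-0.492, 0.497, -0.503, 0.507]
ft_force: [-0.7, -18.1, -1.2]
grip_width: 0.484
```

```bash
python3 r.py; python3 - <<'E'
from h import *
p2,d2=grab('top',11)
crop(p2,170,170,290,240,6.5,'pics/c19.png')
E
```

```text
(14.65, array([ 0.5192, -0.0544,  0.0821]), array([ -0.7, -18.1,  -1.2]), 0.0442, array([-0.12 ,  0.36 ,  1.874, -0.012,  0.907,  1.478])) 18.2
psi -91.16 ydir [-0.   -0.01 -1.  ]
```

View pics/c19.png

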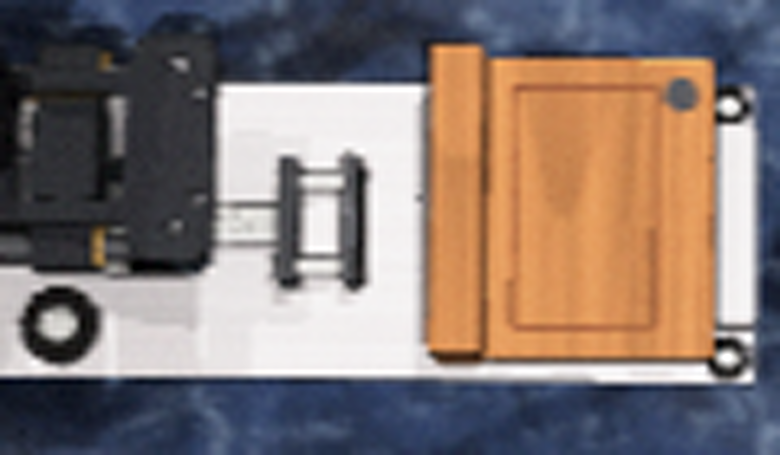

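```bash
cat > jaw.py <<'E'
import sys
from m import *
def prof(k,n='top'):
    p,d=load(n,k); g=p.astype(np.float32).sum(2); out=[]
    s=np.arange(-.175,-.055,.0005)
    L=[]
    for t in(-.016,-.011,-.0,.003):   # ey offsets
        us=np.array([proj(n,np.r_[B+ex*q+ey*(t),.034]) for q in s],np.float32)
        L.append(cv2.remap(g,us[:,0][None],us[:,1][None],cv2.INTER_LINEAR)[0])
    L=np.mean(L,0); th=420
    e=[(round(float(s[i]+(s[i+1]-s[i])*(th-L[i])/(L[i+1]-L[i]))*1000+115,1),'D' if L[i+1]<L[i] else 'L') for i in range(len(s)-1) if (L[i]-th)*(L[i+1]-th)<0]
    print(k,e)
for k in sys.argv[1:]: prof(k)
E
python3 jaw.py 0 9 10 11
```

```text
0 [(-46.8, 'L'), (-28.3, 'D'), (-18.0, 'L'), (-2.4, 'D'), (7.2, 'L')]
9 [(-34.4, 'L'), (-22.2, 'D'), (-10.9, 'L'), (3.6, 'D'), (13.7, 'L'), (47.1, 'D'), (52.3, 'L')]
10 [(-33.3, 'L'), (-20.6, 'D'), (-9.5, 'L'), (6.2, 'D'), (15.4, 'L'), (47.1, 'D'), (52.2, 'L')]
11 [(-33.4, 'L'), (-10.5, 'D'), (0.0, 'L'), (14.3, 'D'), (24.7, 'L'), (47.1, 'D'), (52.3, 'L')]
```

>>> {"method": "apply_moves", "body": {"targets": [[[0,0,0,0,0,0,0.06],[0,0,0,0,0,0,0.08],[0,0,0,0,0,0,0.08],[0,0,0,0,0,0,0.08],[0,0,0,0,0,0,0.08]]]}}

```text
time_s: 15.32
tcp_pos: [0.5193, -0.0488, 0.0819]
eef_rot: [0.494, -0.494, 0.506, -0.506]
ft_force: [0.0, 0.7, -0.5]
grip_width: 0.876
```

>>> {"method": "apply_moves", "body": {"targets": [[[0,0,0,0,0,0,0.06],[0,0,0,0,0,0,0.036],[0,0,0,0,0,0,0.036],[0,0,0,0,0,0,0.036],[0,0,0,0,0,0,0.036]]]}}

```text
time_s: 15.95
tcp_pos: [0.5192, -0.0544, 0.082]
eef_rot: [-0.492, 0.497, -0.503, 0.507]
ft_force: [-1.1, -19.3, -2.4]
grip_width: 0.486
```

```bash
python3 r.py; python3 - <<'E'
from h import *
grab('top',12)
E
python3 jaw.py 12
```

```text
(15.95, array([ 0.5192, -0.0544,  0.082 ]), array([ -1.1, -19.3,  -2.4]), 0.0443, array([-0.12 ,  0.36 ,  1.874, -0.012,  0.907,  1.478])) 19.5
psi -91.16 ydir [-0.   -0.01 -1.  ]
12 [(-33.3, 'L'), (-1.9, 'D'), (9.7, 'L'), (24.4, 'D'), (34.9, 'L'), (47.1, 'D'), (52.3, 'L')]
```

>>> {"method": "apply_moves", "body": {"targets": [[[0,0,0,0,0,0,0.06],[0,0,0,0,0,0,0.08],[0,0,0,0,0,0,0.08],[0,0,0,0,0,0,0.08],[0,0,0,0,0,0,0.08]]]}}

```text
time_s: 16.62
tcp_pos: [0.5193, -0.0488, 0.082]
eef_rot: [0.494, -0.494, 0.506, -0.506]
ft_force: [-0.2, -0.2, -0.2]
grip_width: 0.873
```

>>> {"method": "apply_moves", "body": {"targets": [[[0,0,0,0,0,0,0.06],[0,0,0,0,0,0,0.036],[0,0,0,0,0,0,0.036],[0,0,0,0,0,0,0.036],[0,0,0,0,0,0,0.036]]]}}

```text
time_s: 17.25
tcp_pos: [0.5192, -0.0544, 0.082]
eef_rot: [-0.492, 0.497, -0.503, 0.507]
ft_force: [-0.4, -18.7, -1.9]
grip_width: 0.484
```

```bash
python3 r.py; python3 - <<'E'
from h import *
p,d=grab('top',13)
crop(p,170,170,290,240,6.5,'pics/c20.png')
E
python3 jaw.py 13
```

```text
(17.25, array([ 0.5192, -0.0544,  0.082 ]), array([ -0.4, -18.7,  -1.9]), 0.0441, array([-0.12 ,  0.36 ,  1.874, -0.012,  0.907,  1.478])) 18.8
psi -91.16 ydir [-0.   -0.01 -1.  ]
13 [(-33.4, 'L'), (8.5, 'D'), (19.7, 'L'), (34.3, 'D'), (52.2, 'L')]
```

View pics/c20.png

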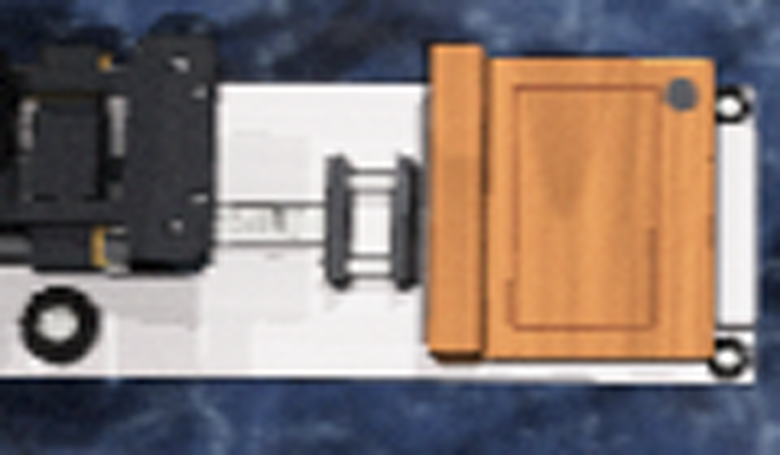

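>>> {"method": "apply_moves", "body": {"targets": [[[0,0,0,0,0,0,0.06],[0,0,0,0,0,0,0.08],[0,0,0,0,0,0,0.08],[0,0,0,0,0,0,0.08],[0,0,0,0,0,0,0.08]]]}}

```text
time_s: 17.92
tcp_pos: [0.5194, -0.0488, 0.082]
eef_rot: [0.494, -0.494, 0.506, -0.506]
ft_force: [-0.9, 0.6, 0.1]
grip_width: 0.876
```

>>> {"method": "apply_moves", "body": {"targets": [[[0,0,0,0,0,0,0.06],[0,0,0,0,0,0,0.036],[0,0,0,0,0,0,0.036],[0,0,0,0,0,0,0.036],[0,0,0,0,0,0,0.036]]]}}

```text
time_s: 18.55
tcp_pos: [0.5192, -0.0544, 0.082]
eef_rot: [-0.492, 0.497, -0.503, 0.507]
ft_force: [-1.2, -18.9, -1.7]
grip_width: 0.483
```

```bash
python3 r.py; python3 - <<'E'
from h import *
p,d=grab('top',14)
crop(p,170,170,290,240,6.5,'pics/c21.png')
p,d=grab('side',14)
crop(p,220,180,320,260,8,'pics/c22.png')
E
python3 jaw.py 14
```

```text
(18.55, array([ 0.5192, -0.0544,  0.082 ]), array([ -1.2, -18.9,  -1.7]), 0.0441, array([-0.12 ,  0.36 ,  1.874, -0.012,  0.907,  1.478])) 19.1
psi -91.16 ydir [-0.   -0.01 -1.  ]
14 [(-33.4, 'L'), (18.1, 'D'), (29.4, 'L'), (41.9, 'D'), (52.5, 'L')]
```

View pics/c21.png

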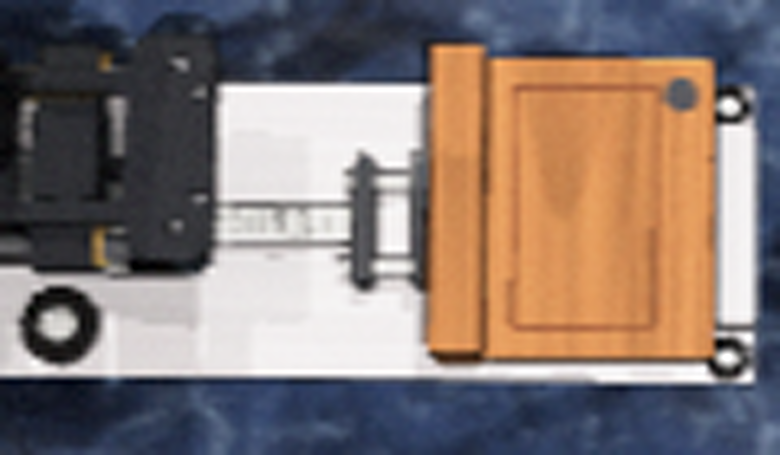

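View pics/c22.png

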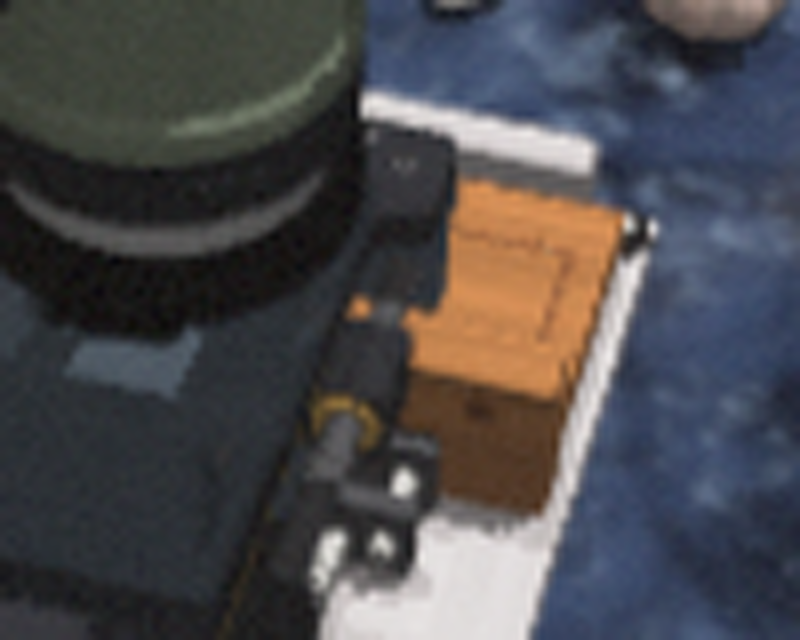

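>>> {"method": "apply_moves", "body": {"targets": [[[0,0,0,0,0,0,0.06],[0,0,0,0,0,0,0.08],[0,0,0,0,0,0,0.08],[0,0,0,0,0,0,0.08],[0,0,0,0,0,0,0.08]]]}}

```text
time_s: 19.27
tcp_pos: [0.5193, -0.0488, 0.082]
eef_rot: [0.494, -0.494, 0.506, -0.506]
ft_force: [0.1, -0.1, -0.5]
grip_width: 0.875
```

>>> {"method": "apply_moves", "body": {"targets": [[[0,0,0,0,0,0,0.07],[0,0,0,0,0,0,0.06],[0,0,0,0,0,0,0.057],[0,0,0,0,0,0,0.057],[0,0,0,0,0,0,0.057]]]}}

```text
time_s: 19.9
tcp_pos: [0.5192, -0.0529, 0.0822]
eef_rot: [-0.493, 0.496, -0.504, 0.507]
ft_force: [-0.8, -13.0, 0.7]
grip_width: 0.622
```

```bash
python3 r.py; python3 - <<'E'
from h import *
p,d=grab('top',15)
crop(p,170,170,290,240,6.5,'pics/c23.png')
E
python3 jaw.py 15
```

```text
(19.9, array([ 0.5192, -0.0529,  0.0822]), array([ -0.8, -13. ,   0.7]), 0.0567, array([-0.119,  0.36 ,  1.874, -0.008,  0.908,  1.478])) 13.1
psi -91.21 ydir [-0.    -0.007 -1.   ]
15 [(-34.9, 'L'), (23.5, 'D'), (34.7, 'L'), (42.0, 'D'), (52.6, 'L')]
```

View pics/c23.png

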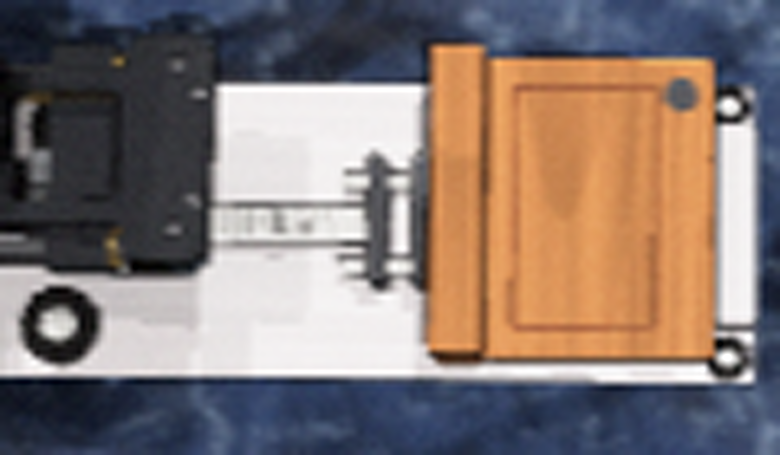

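>>> {"method": "apply_moves", "body": {"targets": [[[0,0,0,0,0,0,0.057],[0,0,0,0,0,0,0.057],[0,0,0,0,0,0,0.057],[0,0,0,0,0,0,0.057],[0,0,0,0,0,0,0.057]]]}}

```text
time_s: 20.58
tcp_pos: [0.5193, -0.0526, 0.0823]
eef_rot: [-0.493, 0.496, -0.504, 0.507]
ft_force: [-0.5, -12.2, 1.0]
grip_width: 0.619
```

```bash
python3 r.py; python3 - <<'E'
from h import *
p,d=grab('top',16)
cv2.imwrite("pics/t16.png",cv2.resize(p[:,:,::-1],(800,600)))
p,d=grab('side',16)
cv2.imwrite("pics/s16.png",cv2.resize(p[:,:,::-1],(800,600)))
E
python3 jaw.py 15 16
python3 - <<'E'
from m import *
p,d=load('top',16); g=p.astype(np.float32); ro=g[...,0]-g[...,2]
def samp(img,P):
    u,v=proj('top',P); return cv2.remap(img,np.array([[u]],np.float32),np.array([[v]],np.float32),cv2.INTER_LINEAR)[0,0]
s=np.arange(-.012,.012,.0003)
def edge(c,dr,half,z):
    L=np.array([samp(ro,np.r_[c+dr*(half/1000+q),z]) for q in s]); mid=(L[:8].mean()+L[-8:].mean())/2
    return round(half+s[np.argmax(L<mid)]*1000,1)
for nm,c0,z in(('strip',-.055,.058),('board',0,.024)):
    for t in((-.005,0,.005) if nm=='strip' else (-.03,0,.03)):
        print(nm,t,'+y',edge(B+ex*(c0+t),ey,60,z),'-y',edge(B+ex*(c0+t),-ey,60,z))
for t in np.linspace(-.05,.05,6):
    print('strip -x',edge(B+ey*t,-ex,65,.058),'board +x',edge(B+ey*t,ex,45,.024))
E
```

```text
(20.575, array([ 0.5193, -0.0526,  0.0823]), array([ -0.5, -12.2,   1. ]), 0.0564, array([-0.119,  0.36 ,  1.873, -0.008,  0.908,  1.478])) 12.3
psi -91.22 ydir [ 0.    -0.006 -1.   ]
15 [(-34.9, 'L'), (23.5, 'D'), (34.7, 'L'), (42.0, 'D'), (52.6, 'L')]
16 [(-35.5, 'L'), (23.8, 'D'), (34.9, 'L'), (42.0, 'D'), (52.5, 'L')]
strip -0.005 +y 58.2 -y 61.2
strip 0 +y 58.2 -y 61.5
strip 0.005 +y 58.2 -y 61.8
board -0.03 +y 60.0 -y 60.6
board 0 +y 60.3 -y 60.3
board 0.03 +y 61.2 -y 60.0
strip -x 63.8 board +x 45.6
strip -x 64.1 board +x 46.2
strip -x 64.1 board +x 45.6
strip -x 64.1 board +x 45.9
strip -x 64.1 board +x 45.9
strip -x 65.0 board +x 47.4
```

View pics/t16.png

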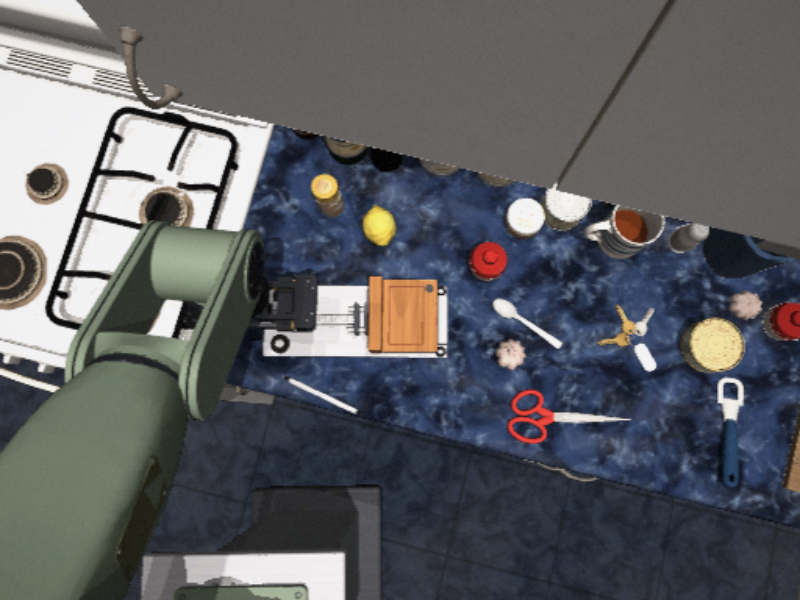

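View pics/s16.png

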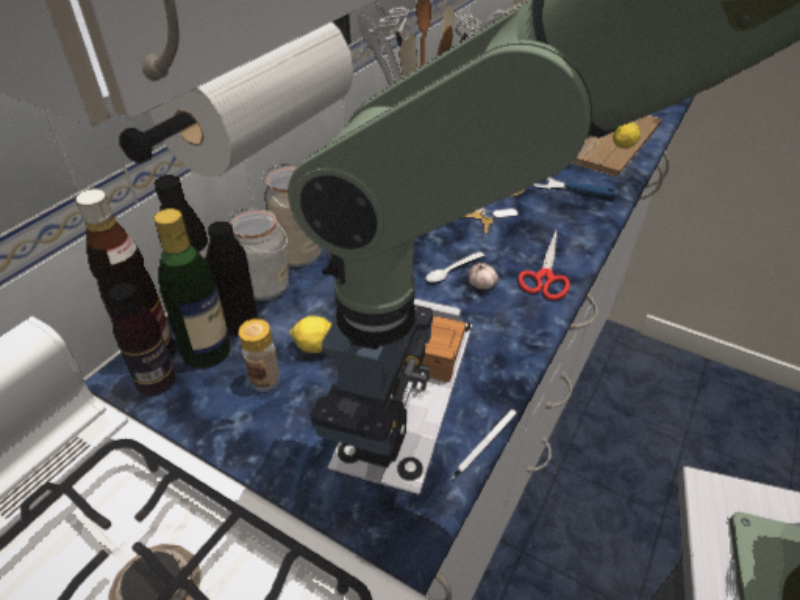

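```bash
python3 -c "
from station import workorder; print(workorder.job_done())"
```

```text
the job is handed in; nothing more can be done
None
```

I stood the strip upright on the base plate, flush against the board's bare edge, and let go of it. I then worked the jaw by the trigger alone: five full strokes and one partial one. I handed in at about 21 s with the trigger still held, squeezed about halfway.

**Pad:** the plate-to-pad gap in the top view went from about 14.6 mm free to 7.1 mm. The pad is therefore pushed in about 7.5 mm, and it changed only about 0.2 mm over the last 0.7 s check.

**Strip:** no gap to the board shows, and the strip moved no more than about 0.3 mm during clamping. Pressing it home pushed the board about 1 mm toward the fence.

**Centring:** the top view puts the strip about 1.5 mm off centre along the edge, and the side view, taken just before I let go, about 1 mm. I left it as it was.

**Other things:** everything visible sits where it was in the final pictures.

**Forces:** the wrist force read about 12 N at the end, and the highest reading I saw was about 19 N.

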